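Cup to drain, wash tub cracked open

TASK

Finish up at the parts-washing corner: first stand the rinsed measuring cup upside down over the drying peg, lowering it gently until its rim sits on the stand, and let go of it. Then take the wash tub's lid by its handle, break it free from its sticky seal without jerking it away, and hold it slightly open to air the tub, level and straight above the tub about 3 cm clear of the rim: finish while still holding the lid there by its handle. Leave everything else on the bench where it is.

Things in the scene. Friction and masses are not known exactly. Their poses are not given: they have to be found in the camera images.
- cup: aluminium measuring cup, a plain straight-walled cylinder: outside 54 mm across, 90 mm long, wall 3 mm, bottom 4 mm thick, 0.12 kg give or take, no handle. Origin: middle of the cup, on its axis. Its +x axis runs along the cup from the closed bottom to the open mouth. At the start it lies on its side across the two rods of the cradle, axis level and about 42 mm above the table, its mouth pointing roughly away from the robot
- cup_mouth (a point): centre of the cup's open mouth, in the plane of its rim, 45 mm from the cup's middle
- cradle: fixed drip plate, 130 x 85 mm, 6 mm thick, with two parallel 10 mm rods along its x axis, 36 mm apart, tops 20 mm above the table. Origin: underside centre. The rods are 120 mm long; the cup is wider than the pair, so its sides are free
- peg_seat (a point): fixed drain stand: a black disc 100 mm across and 12 mm thick with one upright steel drying peg in its centre. This point is the foot of the peg, on the top face of the disc (12 mm above the table), where the rim of the inverted cup comes to rest
- peg_tip (a point): round tip of the drying peg, 16 mm in diameter, 70 mm above the disc's top face, so shorter than the cup is deep (86 mm)
- tub: fixed grey steel wash tub, 200 (its x) x 180 (its y) mm, 100 mm high. Origin: underside centre
- tub_rim (a point): centre of the tub's open top, level with the rim, 100 mm above the table
- lid: loose steel lid of the tub, 206 x 186 mm, plate 6 mm thick, about 0.45 kg; a collar 10 mm deep plugs into the tub. Origin: centre of the plate's underside, on the rim when shut; axes as the tub's. A rubber seal inside the rim grips the collar: a straight pull at the handle of 14 to 20 N, weight included, breaks it; past 6 mm of rise only the weight (4 to 6 N) is left
- lid_handle (a point): centre of the round bar of the lid's handle, over the lid's middle: bar 12 mm thick and 90 mm long along the lid's y axis, on two posts at its ends, centre 44 mm above the lid's top; 150 mm above the table when shut
- valve: bystander, to be left alone: engine valve lying down, stem 7 mm, head 32 mm across, 105 mm long. Origin: on its underside
- wrench: bystander, to be left alone: open-ended wrench lying flat, 160 mm long. Origin: on its underside
- piston: bystander, to be left alone: aluminium piston standing, 74 mm across, 55 mm high. Origin: on its underside
- jar: bystander, to be left alone: small amber jar with black cap, 60 mm across, 75 mm high. Origin: on its underside
- bottle: bystander, to be left alone: white bottle, 76 mm across, 200 mm high. Origin: on its underside
- can: bystander, to be left alone: metal can, 64 mm across, 160 mm high. Origin: on its underside
- carton: bystander, to be left alone: cardboard carton 90 x 130 x 60 mm high. Origin: on its underside
Not all that is in view belongs to the job. Leave any blue or yellow look-alike of the cup alone.

How it is judged:
By the outcome, as a careful person would: the job done as asked, in the order asked, and still so for the second after the job is handed in, while the arm keeps its last pose, push and grip.
It also fails if it takes over 72 s, if anything falls off the work surface, if the arm or the gripper's body presses on something with over 40 N, if the wrist force passes 120 N, or if a joint passes its speed limit or range.

ROBOT

A 7-joint arm with a two-finger parallel gripper is mounted at the origin on the work surface. World frame = base frame: x ahead of the robot, y to its left, z up, the work surface at z = 0. Lengths are in m, angles in rad, forces in N, time in s.
With the tool pointing down it reaches from about 0.4 to 0.875 m from the base axis. Payload 19.3 kg.
Tool frame: the origin (TCP) lies midway between the tips of the shut fingers; the grasp point (between the pads) lies 19 mm behind it; z points along the fingers, x is the direction in which the jaws open and shut, and the axes are right-handed (so a half turn about z gives the same grasp; the last joint's range is limited). The gripper opens to 85 mm and grips with 20 to 120 N. Pads are 22 mm wide; open, the fingers measure 114 mm over their backs; the gripper's body (76 mm by 85 mm) begins 54 mm behind the grasp point. The pads swing forward as they close: fully open they stand 13 mm farther back than shut.
Start: joints at [1.264, 0.521, -0.036, 1.599, 0.021, 1.021, -0.113], TCP at [0.147, -0.608, 0.231] pointing down, gripper open.
Joint ranges: [-2.91, 2.91], [-0.3, 2.13], [-1.5, 1.42], [0.17, 2.43], [-1.26, 4.41], [0.16, 1.93], [-2.52, 2.52]. Speed limits (rad/s): [1.89, 1.89, 2.39, 2.39, 3.01, 3.01, 3.01].

INTERFACE

Orientations are given as [roll, pitch, yaw] about the fixed x, y, z axes, in that order (R = Rz(yaw) Ry(pitch) Rx(roll)).
In Python, from bench import get_obs, viewer, ctrl, models gives the robot as it stands.
- The arm moves only by the tool move_arm, never from a script. Its argument "series" is one flat list of numbers, 6 for each row, row after row: the shift along the tool's x, y, z in mm, then the turn, a rotation vector about the tool's x, y, z in degrees. In form: [tx, ty, tz, wx, wy, wz, tx, ty, tz, wx, wy, wz, ...]. A call has 1 to 20 rows; each row shifts and turns the commanded pose from where the row before left it, along the tool's axes as they then stand; what a row does not reach is not made up. A row lasts 1/10 s, in which the tool goes at most 50 mm and 8.59 degrees, less where a joint would pass 70% of its speed; a pose out of reach is approached as far as the arm can. A call is refused whole if a number of a shift passes 50 or a number of a turn 8.59, either way. A call with a gripper value outside its range is refused whole. "gripper" is the closure, from 0 (fully open) to 1 (shut), set as the call begins (left out, the last holds). The fingers move at their own pace and stop on an object; the grip force is fixed at half the most. Time passes only in rows, so rows that do not move let the fingers close. It gives the time, the measured TCP pose, the force and the opening at its end, in the units of the state.
- get_obs(): the state, without advancing time (a new reading comes with each control period).
- viewer.read_camera(name): name is "side" or "top"; returns (picture, depth): 400x640x3 uint8, red, green, blue; 400x640 float32, m along the optical axis (not along the pixel's ray), 0 where there is no reading.
- viewer.camera_model(name): a dict with "vertical_fov" (degrees; the focal length in pixels is half the picture's height over the tangent of half this angle, whatever the lens; pixels are square), "cx", "cy" (the principal point, pixels), "extrinsics" (4x4, takes a point from camera to world coordinates). Camera axes: x right, y down, z forward; pixel columns grow to the right and rows downward; lengths in m; the calibration is good to about 2 mm. A picture is of the moment at which its call begins. camera_model takes no time and is no camera call.
- ctrl.sign_off(): hands the job in, once; it reports no verdict.
Trained networks look in the newest picture that a camera, given by its name, has taken for a name from the list of things; names that differ only in an ending like _2 or _b are one class to them, and where a whole thing is asked for, a point or a joint stands for the part that bears it (a point fixed in the world has none). Each returns a list of dicts, best first, with "conf" (0 to 1); they miss things now and then, are a little off and sometimes report something else, mostly with a low value. They report only what shows in the picture. A call takes as long as a camera call. They do not tell look-alikes from the thing itself.
- models.masks_of(camera, query): "pixels" (400x640 bool, what is visible of it) and "point" ([row, column] in pixels, amid what is visible of it).
- models.mark_of(camera, query): "point" ([row, column] in pixels: a listed point, or the origin of a listed thing).
The state is a dict: "t": time; "q": joint angles; "qvel": joint speeds; "effort": joint torques, N m; "position": TCP position; "orientation": TCP orientation; "wrist_force": force on the tool from outside, world axes, zero at the start; "moment": the same for the moment, N m; "finger_gap": finger opening in m.
Only numpy, scipy, OpenCV 4.12 (cv2) and the standard library are available. Lean on these libraries where they do the work, as an engineer would, in place of code of your own. Each camera call takes 0.05 s, during which the arm holds its last target. There are 200 camera calls.

## Working session

There is one attempt and no reset: what is moved stays moved. The work goes in short steps, Python scripts to look and compute and a tool call to move; the robot and the scene stay as the last step left them, time stands still between calls to the robot, and variables do not carry over. Pictures are saved under pics/ and viewed, about 8 in all and at most 12, crops included, and the job is handed in when it is done.

Besides the shell and the picture viewer there is one more tool, called after "Emit:" as name(argument=value, ...) on one line, values as JSON. move_arm: Moves the arm, as the interface text tells. Its arguments: {"type":"object","properties":{"series":{"type":"array","items":{"type":"number"}},"gripper":{"type":"number"}},"required":["series"]}

```bash
mkdir -p pics; cat > h.py <<'E'
import numpy as np, cv2
from bench import get_obs, viewer, ctrl, models
def cam(n):
    m=viewer.camera_model(n); f=200/np.tan(np.radians(m["vertical_fov"])/2)
    return f,m["cx"],m["cy"],np.array(m["extrinsics"])
def ray(n,p):
    f,cx,cy,E=cam(n); d=E[:3,:3]@np.array([(p[1]-cx)/f,(p[0]-cy)/f,1]); return E[:3,3],d
def atz(n,p,z):
    o,d=ray(n,p); return o+d*(z-o[2])/d[2]
def cloud(n,depth,mask=None):
    f,cx,cy,E=cam(n)
    ok=depth>0
    if mask is not None: ok&=mask
    r,c=np.nonzero(ok); z=depth[r,c]
    return np.c_[(c-cx)/f*z,(r-cy)/f*z,z]@E[:3,:3].T+E[:3,3]
def proj(n,P):
    f,cx,cy,E=cam(n); q=E[:3,:3].T@(np.array(P)-E[:3,3]); return [q[1]/q[2]*f+cy,q[0]/q[2]*f+cx]
E
python3 - <<'E'
from h import *
np.set_printoptions(precision=4,suppress=True)
o=get_obs(); print({k:np.round(v,3) for k,v in o.items()})
for n in("top","side"):
    im,d=viewer.read_camera(n); cv2.imwrite(f"pics/{n}0.png",im[:,:,::-1]); np.save(f"{n}0.npy",d)
    print(n,cam(n))
    for q in("cup","cradle"):
        for m in models.masks_of(n,q)[:4]:
            P=cloud(n,d,m["pixels"]); print(q,round(m["conf"],2),np.round(m["point"]),m["pixels"].sum(),np.median(P,0),np.percentile(P,2,0),np.percentile(P,98,0))
    for q in("cup","cup_mouth","peg_seat","peg_tip","tub_rim","lid","lid_handle"):
        for m in models.mark_of(n,q)[:3]:
            print(" mark",q,round(m["conf"],2),np.round(m["point"],1),[np.round(atz(n,m["point"],z),3)[:2] for z in [{"cup":.042,"cup_mouth":.042,"peg_seat":.012,"peg_tip":.082,"tub_rim":.1,"lid":.1,"lid_handle":.15}[q]]])
E
```

```text
{'t': np.float64(0.0), 'q': array([ 1.264,  0.522, -0.036,  1.6  ,  0.021,  1.021, -0.113]), 'qvel': array([ 0.002,  0.   ,  0.001,  0.001, -0.001, -0.001, -0.001]), 'effort': array([ -0.001, -92.709,   1.98 , -36.993,   0.018,   0.008,  -0.   ]), 'position': array([ 0.147, -0.607,  0.231]), 'orientation': array([ 3.142,  0.001, -1.334]), 'wrist_force': array([0.049, 0.735, 0.256]), 'moment': array([ 0.022,  0.007, -0.004]), 'finger_gap': np.float64(0.085)}
top (np.float64(457.058472890292), 325.1953560277251, 196.1400601120456, array([[-0.0113, -0.9861,  0.1656,  0.3121],
       [-0.9999,  0.0103, -0.0068, -0.0171],
       [ 0.005 , -0.1657, -0.9862,  1.7647],
       [ 0.    ,  0.    ,  0.    ,  1.    ]]))
cup 0.89 [229. 308.] 345 [0.4601 0.0333 0.0497] [0.4185 0.0075 0.0073] [0.5053 0.0601 0.061 ]
cup 0.68 [261. 258.] 335 [0.3587 0.2277 0.0501] [0.3333 0.1859 0.031 ] [0.3851 0.2702 0.0602]
cup 0.58 [240. 225.] 323 [0.4377 0.3482 0.0501] [0.399  0.3258 0.0163] [0.4818 0.3757 0.061 ]
cup 0.55 [195. 241.] 397 [0.6153 0.2886 0.0624] [0.5701 0.2611 0.004 ] [0.6699 0.3297 0.0741]
cradle 
[... 1542 characters left out ...]
 0.236])]
 mark cup 0.73 [260.8 255. ] [array([0.627, 0.295])]
 mark cup_mouth 0.93 [270.  189.4] [array([0.748, 0.438])]
 mark cup_mouth 0.87 [310.7 305.4] [array([0.39 , 0.343])]
 mark cup_mouth 0.6 [248.6 365.5] [array([0.401, 0.051])]
 mark peg_seat 0.78 [176.5 377.5] [array([ 0.606, -0.322])]
 mark peg_seat 0.42 [199.1 352.1] [array([ 0.599, -0.152])]
 mark peg_tip 0.71 [162.3 383. ] [array([ 0.588, -0.324])]
 mark tub_rim 0.74 [271.2 257.8] [array([0.547, 0.355])]
 mark tub_rim 0.5 [258.  245.2] [array([0.61 , 0.341])]
 mark lid 0.79 [192.3 308.8] [array([ 0.667, -0.   ])]
 mark lid 0.26 [258.7 303.9] [array([0.48 , 0.242])]
 mark lid_handle 0.64 [179.9 309.3] [array([ 0.665, -0.002])]
```

View pics/top0.png

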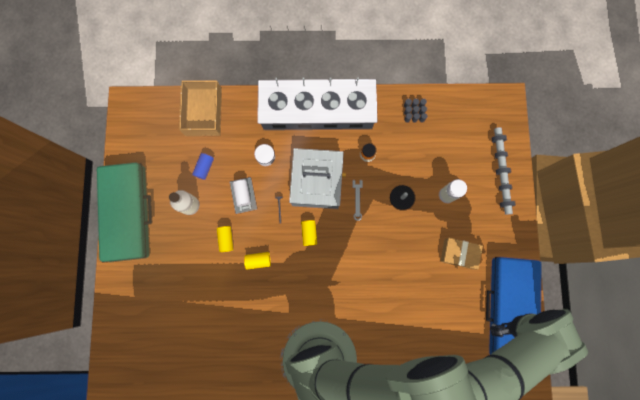

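View pics/side0.png

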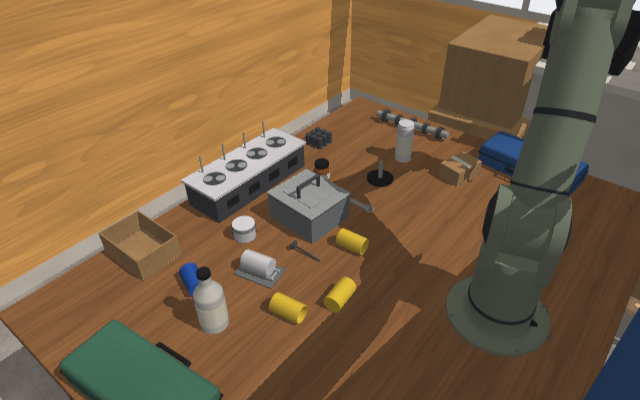

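Candidates for the cup:
- Aluminium, in the cradle: top (193,242), side (263,258).
- Blue: top (166,203).
- Yellow: top (238,225), (260,257) and (232,309).

By the description it is the aluminium one on the cradle. I'll check that in a close crop and measure it.

```bash
python3 - <<'E'
from h import *
np.set_printoptions(precision=4,suppress=True)
a=cv2.imread("pics/top0.png")[170:225,215:275]; b=cv2.imread("pics/side0.png")[235:295,225:295]
cv2.imwrite("pics/crop1.png",np.hstack([cv2.resize(x,(390,390),interpolation=cv2.INTER_CUBIC) for x in(a,b)]))
for n in("top","side"):
    viewer.read_camera(n)
    d=np.load(n+"0.npy")
    P=cloud(n,d); Q=P[(abs(P[:,0]-.617)<.075)&(abs(P[:,1]-.288)<.06)&(P[:,2]>.03)&(P[:,2]<.085)]
    # cylinder fit: axis level z0, yaw, offset
    from scipy.optimize import least_squares
    def res(v):
        y0,yaw,z0=v; x=Q[:,0]-.617; yy=Q[:,1]-y0
        lat=-np.sin(yaw)*x+np.cos(yaw)*yy
        return np.hypot(lat,Q[:,2]-z0)-.027
    s=least_squares(res,[.288,.2,.042],loss="soft_l1",f_scale=.002)
    y0,yaw,z0=s.x; al=np.cos(yaw)*(Q[:,0]-.617)+np.sin(yaw)*(Q[:,1]-y0)
    mid=(np.percentile(al,1)+np.percentile(al,99))/2
    print(n,len(Q),s.x,np.abs(s.fun).mean(),np.percentile(al,[0,1,50,99,100]),"center",.617+mid*np.cos(yaw),y0+mid*np.sin(yaw))
    c=[m["point"] for m in models.mark_of(n,"cup_mouth")]; print("mouths",[atz(n,p,.042)[:2] for p in c])
    for q in("cradle","peg_tip","peg_seat","lid_handle","tub"):
        print(q,[(round(m["conf"],2),atz(n,m["point"],{"cradle":0,"tub":0,"peg_tip":.082,"peg_seat":.012,"lid_handle":.15}[q])[:2]) for m in models.mark_of(n,q)[:2]])
    # handle bar, peg from cloud
    H=P[(abs(P[:,0]-.667)<.08)&(abs(P[:,1])<.08)&(P[:,2]>.135)&(P[:,2]<.17)]
    if len(H):
        c=np.median(H,0); u=np.linalg.svd(H[:,:2]-H[:,:2].mean(0))[2][0]; print("handle",len(H),H.mean(0),H.min(0),H.max(0),"dir deg",np.degrees(np.arctan2(u[1],u[0])))
    G=P[(abs(P[:,0]-.6)<.04)&(abs(P[:,1]+.325)<.04)&(P[:,2]>.03)&(P[:,2]<.1)]
    if len(G): print("peg",len(G),np.median(G,0),G[:,2].max(),G[G[:,2]>.06].mean(0))
    L=P[(abs(P[:,0]-.667)<.15)&(abs(P[:,1])<.13)&(abs(P[:,2]-.106)<.004)]
    r=cv2.minAreaRect((L[:,:2]*1000).astype(np.float32)); print("lid rect",r)
    D=P[(abs(P[:,0]-.6)<.07)&(abs(P[:,1]+.325)<.07)&(abs(P[:,2]-.012)<.005)]
    print("disc",len(D),np.median(D,0))
E
```

```text
top 361 [0.2912 0.2198 0.042 ] 0.003032718695526822 [-0.0585 -0.0465 -0.0046  0.0433  0.0454] center 0.6154075115151989 0.29083955190347066
mouths [array([0.3648, 0.1775]), array([0.3993, 0.3386]), array([0.7607, 0.4359]), array([0.4213, 0.0316]), array([0.6126, 0.2869])]
cradle [(0.59, array([0.6191, 0.2955]))]
peg_tip [(0.56, array([ 0.5955, -0.3267]))]
peg_seat [(0.71, array([ 0.6106, -0.3264]))]
lid_handle [(0.67, array([ 0.5862, -0.4584])), (0.65, array([ 0.6617, -0.0021]))]
tub [(0.36, array([0.6831, 0.2983]))]
handle 98 [0.6625 0.0043 0.1548] [ 0.6543 -0.0465  0.1358] [0.6729 0.0512 0.1668] dir deg -94.54078738605341
peg 26 [ 0.596  -0.326   0.0752] 0.08631612319132387 [ 0.5973 -0.3274  0.0773]
lid rect ((663.4052124023438, 3.2142333984375), (185.6813507080078, 206.17135620117188), 85.47512817382812)
disc 401 [ 0.5955 -0.3253  0.012 ]
side 588 [0.2921 0.1929 0.0412] 0.002878418053813544 [-0.0461 -0.0453 -0.0073  0.046   0.0471] center 0.617362727251915 0.2921541439571975
mouths [array([0.3846, 0.3535]), array([0.6519, 0.3023]), array([0.7522, 0.4445]), array([0.4007, 0.0483]), array([0.3556, 0.1919])]
cradle [(0.62, array([ 0.7703, -0.1952])), (0.6, array([0.6125, 0.294 ]))]
peg_tip [(0.64, array([ 0.5876, -0.3056]))]
peg_seat [(0.65, array([ 0.6067, -0.319 ])), (0.56, array([ 0.6076, -0.5222]))]
lid_handle [(0.81, array([0.6579, 0.0182]))]
tub [(0.58, array([0.65  , 0.0017]))]
handle 120 [0.6626 0.0084 0.1518] [ 0.6524 -0.0432  0.1363] [0.677  0.0568 0.1611] dir deg 85.44528687227435
peg 56 [ 0.5981 -0.3252  0.0568] 0.08383844041508881 [ 0.598  -0.3233  0.0746]
lid rect ((664.6233520507812, 4.789024353027344), (190.2185516357422, 212.65931701660156), 86.13060760498047)
disc 294 [ 0.5926 -0.3182  0.0128]
```

View pics/crop1.png

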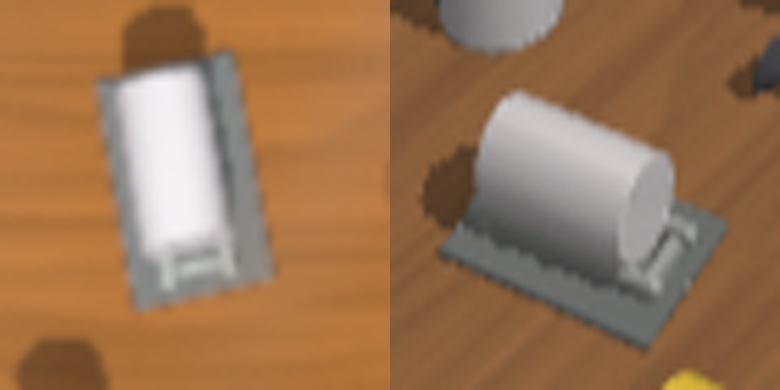

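The crop shows the aluminium cup lying on the cradle. Its closed end faces the robot and its mouth points away, so this is the right cup: centre about (0.617, 0.292, 0.042), axis yaw about 0.2 rad.

I plan to grip it with the tool pitched forward and then turn it by 90° so the mouth faces down. First I'll lift and swing over to it.

Emit:
move_arm(series=[0, 0, -40, 0, 0, 0, 0, 0, -40, 0, 0, 0, 0, 0, -40, 0, 0, 0, -2, -49, 0, 0, 0, -4.5, -2, -49, 0, 0, 0, -4.5, -2, -49, 0, 0, 0, -4.5, -2, -49, 0, 0, 0, -4.5, -2, -49, 0, 0, 0, -4.5, -2, -49, 0, 0, 0, -4.5, -2, -49, 0, 0, 0, -4.5, -2, -49, 0, 0, 0, -4.5, -2, -49, 0, 0, 0, -4.5, -2, -49, 0, 0, 0, -4.5, -2, -49, 0, 0, 0, -4.5, -2, -49, 0, 0, 0, -4.5, -2, -49, 0, 0, 0, -4.5, -2, -49, 0, 0, 0, -4.5, -2, -49, 0, 0, 0, -4.5, -2, -49, 0, 0, 0, -4.5, -2, -49, 0, 0, 0, -4.5], gripper=0)

```text
t: 3.7
position: [0.6239, 0.0029, 0.3512]
orientation: [-3.142, -0.0, 0.004]
wrist_force: [1.0, -0.6, 0.6]
finger_gap: 0.0855
```

```bash
cat > log.py <<'E'
from h import *
o=get_obs(); np.set_printoptions(precision=4,suppress=True)
print(o["t"],o["q"],o["position"],o["orientation"],o["wrist_force"],o["finger_gap"])
open("log.txt","a").write(" ".join(map(str,[*o["q"],*o["position"],*o["orientation"]]))+"\n")
E
echo "1.264 0.522 -0.036 1.6 0.021 1.021 -0.113 0.147 -0.607 0.231 3.142 0.001 -1.334" >log.txt; python3 log.py
```

```text
3.7 [ 0.2436  0.4651 -0.5219  1.4227  0.2331  1.3153 -0.2869] [0.6239 0.0029 0.3512] [-3.1415 -0.      0.0042] [ 1.0469 -0.5576  0.557 ] 0.08551503529987135
```

Emit:
move_arm(series=[0, 0, 0, 0, 0, 7.9, 0, 0, 0, 0, 0, 7.9, 0, 0, 0, 0, 0, 7.9, 0, 0, 0, 0, 0, 7.9, 0, 0, 0, 0, 0, 7.9, 0, 0, 0, 0, 0, 7.9, 0, 0, 0, 0, 0, 7.9, 0, 0, 0, 0, 0, 7.9, 0, 0, 0, 0, 0, 7.9, 0, 0, 0, 0, 0, 7.5])

```text
t: 4.7
position: [0.6237, 0.001, 0.3513]
orientation: [3.142, 0.0, -1.376]
wrist_force: [-0.9, 0.6, 0.6]
finger_gap: 0.0853
```

```bash
python3 log.py
```

```text
4.7 [ 0.0613  0.4337 -0.2357  1.4338  0.1024  1.2862 -1.5585] [0.6237 0.001  0.3513] [ 3.1415  0.     -1.3764] [-0.9484  0.609   0.5635] 0.0852991236014023
```

Emit:
move_arm(series=[-45, 0, 0, 7.5, 0, 0, -45, 0, 0, 7.5, 0, 0, -45, 0, 0, 7.5, 0, 0, -45, 0, 0, 7.5, 0, 0, -45, 0, 0, 7.5, 0, 0, -20, 0, 0, 7.5, 0, 0])

```text
t: 5.3
position: [0.5853, 0.201, 0.3483]
orientation: [-2.527, -0.018, -1.381]
wrist_force: [0.5, 0.1, -0.3]
finger_gap: 0.0854
```

```bash
python3 log.py; cat > fit.py <<'E'
from h import *
from scipy.optimize import least_squares
from scipy.spatial.transform import Rotation as R
import itertools
D=np.loadtxt("log.txt",ndmin=2)
Rz=lambda a:R.from_euler("z",a); Ry=lambda a:R.from_euler("y",a)
def fk(q,p,s):
    h,L1,L2,T,a1,a7,e,w=p
    r=Rz(s[0]*q[0]+a1); x=np.array([0,0,h])
    r=r*Ry(q[1])*Rz(s[1]*q[2]); x=x+r.apply([e,0,L1])
    r=r*Ry(q[3])*Rz(s[2]*q[4]); x=x+r.apply([-e,0,L2])
    r=r*Ry(q[5]); x=x+r.apply([w,0,T])
    return x, r*Rz(s[3]*q[6]+a7)
def res(p,s):
    o=[]
    for d in D:
        x,r=fk(d[:7],p,s); o+=[*(x-d[7:10]),*(.3*(r.inv()*R.from_euler("xyz",d[10:13])).as_rotvec())]
    return np.array(o)
if __name__=="__main__":
    best=[]
    for s in itertools.product((1,-1),repeat=4):
        f=least_squares(res,[.34,.45,.45,.25,0,0,0,0],args=(s,)); best.append((f.cost,s,f.x))
    best.sort(key=lambda b:b[0])
    for b in best[:3]: print(b[0],b[1],np.round(b[2],4))
    np.save("kin.npy",np.r_[best[0][2],best[0][1]])
E
python3 fit.py
```

```text
5.3 [-0.435   0.1476 -0.1183  1.9963  0.5333  0.4755 -2.3349] [0.5853 0.201  0.3483] [-2.5267 -0.0185 -1.3811] [ 0.5113  0.068  -0.3457] 0.0854399796611379
0.00014846491236163072 (-1, -1, -1, -1) [ 3.2030e-01  5.4490e-01  4.1700e-01  3.4660e-01 -8.7800e-02  3.0576e+00
 -1.4000e-03  2.0000e-04]
0.04454658368394944 (-1, -1, 1, -1) [ 0.2412  0.3365  0.3144  0.1784 -0.1675  2.6897  0.1216 -0.0347]
0.04881952599019239 (-1, 1, -1, -1) [-0.8504  1.0829 -0.1212  0.1354 -0.0169  2.7241  0.6427  0.5941]
```

```bash
cat > ik.py <<'E'
from fit import *
K=np.load("kin.npy"); p,s=K[:8],K[8:]
lo=np.array([-2.91,-.3,-1.5,.17,-1.26,.16,-2.52])+.03; hi=np.array([2.91,2.13,1.42,2.43,4.41,1.93,2.52])-.03
def ik(x,r,q0,w=.003):
    def f(q):
        X,Rr=fk(q,p,s); return np.r_[X-x,.3*(Rr.inv()*r).as_rotvec(),w*(q-q0)]
    g=least_squares(f,np.clip(q0,lo+.001,hi-.001),bounds=(lo,hi)); return g.x,np.linalg.norm(g.fun[:6])
def tool(head,tilt,flip):
    # z: head azimuth (deg), tilt deg from down toward head; x = lateral (right if flip=0)
    h,t=np.radians([head,tilt]); z=np.array([np.cos(h)*np.sin(t),np.sin(h)*np.sin(t),-np.cos(t)])
    x=np.array([np.sin(h),-np.cos(h),0])*(1-2*flip); return R.from_matrix(np.c_[x,np.cross(z,x),z])
E
python3 - <<'E'
from ik import *
np.set_printoptions(precision=2,suppress=True)
q=D[-1,:7]
def best(x,r,q0):
    rng=np.random.default_rng(0); c=[ik(x,r,q0,.0005)]+[ik(x,r,rng.uniform(lo,hi),.0003) for _ in range(12)]
    c=[a for a in c if a[1]<.004]; return min(c,key=lambda a:np.abs(a[0]-q0).max()) if c else (None,9)
for flip in(0,1):
  for tilt in(40,45,50):
    r=tool(11.5,tilt,flip); C=np.array([.61,.29,.042]); 
    qg,e=best(C+r.apply([0,0,.019]),r,q if flip==0 else q+[0,0,0,0,0,0,3.14])
    print(flip,tilt,"grasp",qg,e)
    if qg is None: continue
    for az in (180,150,120,90,60,30,0,-30,-60,-90,-120,-150):
      hd=-28.6+az; r2=tool(hd+180,-(90-tilt),flip) # final: z horizontal comp along hd
      x2=np.array([.597,-.325,.068])+r2.apply([0,0,.019])
      q2,e2=best(x2,r2,qg); q3,e3=best(x2+[0,0,.13],r2,qg)
      print("   az",az,q2,"|",q3)
E
```

```text
0 40 grasp [-1.38  1.24  1.17  2.14  3.97  0.8  -0.19] 1.646985017932923e-06
   az 180 None | None
   az 150 None | None
   az 120 [ 0.88  1.22 -0.48  1.04 -0.19  1.52 -2.49] | [ 0.82  1.05 -0.34  1.03 -0.36  1.68 -2.49]
   az 90 [ 0.94  1.05 -0.32  1.44 -0.62  1.09 -2.49] | [ 0.79  0.85 -0.05  1.43 -0.8   1.33 -2.49]
   az 60 [ 0.12  1.31  1.16  1.82  4.38  1.83 -2.26] | [ 1.52  1.28 -1.47  1.81  0.8   0.64  2.17]
   az 30 [ 0.47  0.85  0.29  2.13  4.12  0.92 -2.01] | [ 0.15  0.69  0.75  2.11  4.38  1.03 -2.44]
   az 0 [ 0.39  0.82  0.02  2.25  3.15  0.8  -1.68] | [ 0.56  0.53 -0.2   2.23  2.97  0.49 -1.44]
   az -30 [-0.02  0.85  0.22  2.13  2.3   0.63 -1.62] | [-0.43  0.72  0.81  2.11  2.45  0.19 -1.8 ]
   az -60 [ 0.72  1.36 -1.22  1.82  1.95  1.9  -1.02] | [ 0.7   1.02 -1.14  1.81  1.68  1.73 -0.94]
   az -90 [ 0.57  1.3  -1.03  1.44  1.55  1.9  -1.23] | [ 0.55  1.07 -0.99  1.43  1.39  1.9  -1.11]
   az -120 [ 0.43  1.28 -0.72  1.04  1.1   1.9  -1.32] | [ 0.33  1.06 -0.45  1.03  0.87  1.9  -1.14]
   az -150 None | None
0 45 grasp [-1.44  1.37  1.25  2.19  3.84  0.91 -0.2 ] 1.497
[... 4924 characters left out ...]
7 -1.12]
   az 30 [ 1.42  1.44 -1.44  2.06  1.96  0.81 -2.38] | [ 1.29  0.76 -1.01  2.01  1.18  0.19 -2.04]
   az 0 [-0.    0.83  0.58  2.16  3.74  0.58  0.69] | [0.16 0.5  0.34 2.11 3.93 0.22 0.65]
   az -30 [-0.22  0.86  0.6   2.06  2.81  0.19  0.98] | [-0.47  0.76  1.01  2.01 -1.18  0.19 -1.27]
   az -60 [ 0.59  1.   -0.78  1.81  1.57  1.28  2.13] | [-0.59  1.02  1.24  1.77 -0.51  0.62 -2.49]
   az -90 [ 0.63  1.22 -1.03  1.49  1.45  1.72  1.94] | [ 0.68  1.1  -1.18  1.45  1.4   1.88  2.05]
   az -120 [ 0.6   1.31 -1.04  1.16  1.25  1.9   1.72] | [ 0.54  1.07 -0.85  1.12  1.02  1.9   1.87]
   az -150 [ 0.55  1.29 -0.78  0.89  0.84  1.9   1.53] | [ 0.34  1.06 -0.13  0.84  0.35  1.9   1.83]
```

```bash
cat > plan.py <<'E'
from ik import *
from scipy.spatial.transform import Slerp
def track(q,wps,lim=.2):
    """wps: list of (x,r); step through linear+slerp; return q, max error, min margins"""
    worst=0
    for (x0,r0),(x1,r1) in zip(wps[:-1],wps[1:]):
        ang=(r0.inv()*r1).magnitude(); n=int(max(np.linalg.norm(x1-x0)/.02,ang/.08,1))+1
        sl=Slerp([0,1],R.concatenate([r0,r1]))
        for t in np.linspace(0,1,n+1)[1:]:
            x=x0+(x1-x0)*t; r=sl(t)
            for _ in range(3):
                X,Rr=fk(q,p,s); e=np.r_[x-X,.3*(r*Rr.inv()).as_rotvec()]
                J=np.empty((6,7))
                for i in range(7):
                    dq=q.copy(); dq[i]+=1e-4; A,B=fk(dq,p,s); J[:,i]=np.r_[A-X,.3*(B*Rr.inv()).as_rotvec()]/1e-4
                free=np.ones(7,bool); dqq=np.zeros(7)
                for _ in range(4):
                    Jf=J[:,free]; dqq=np.zeros(7); dqq[free]=Jf.T@np.linalg.solve(Jf@Jf.T+1e-4*np.eye(6),e)
                    bad=((q+dqq>hi)|(q+dqq<lo))&free
                    if not bad.any(): break
                    free&=~bad
                q=np.clip(q+np.clip(dqq,-lim,lim),lo,hi)
            X,Rr=fk(q,p,s); e=np.linalg.norm(np.r_[x-X,.3*(r*Rr.inv()).as_rotvec()]); worst=max(worst,e)
    return q,worst,e
E
cat > s1.py <<'E'
from plan import *
import time; t0=time.time()
np.set_printoptions(precision=2,suppress=True)
d=D[-1]; q0=d[:7]; S=(d[7:10],R.from_euler("xyz",d[10:13]))
C=np.array([.61,.29,.042]); m=np.array([np.cos(.2),np.sin(.2),0])
for tilt in(45,35,25,15):
  for roll in(0,30,-30):
   for flip in(0,1):
    r=R.from_rotvec(np.radians(roll)*m)*tool(11.5,tilt,flip)
    g=C+r.apply([0,0,.019]); up=g+[0,0,.2]
    w=[S]
    if flip: w=[S,(S[0],S[1]*R.from_rotvec([0,0,-1.57])),(S[0],S[1]*R.from_rotvec([0,0,-3.14]))]
    qg,wo,e=track(q0.copy(),w+[(up,r),(g,r)])
    print(tilt,roll,flip,"grasp err",round(wo,3),round(e,3),qg,round(time.time()-t0))
    if e>.01: continue
    for az in(150,120,90,60,0,-60,-90,-120,-150):
        hd=-28.6+az; r2=tool(hd+180,-(90-tilt),flip)
        x2=np.array([.597,-.325,.068])+r2.apply([0,0,.019])
        mid=np.array([.62,0,.3])
        q2,w2,e2=track(qg.copy(),[(g,r),(up+[0,0,.03],r),(mid,Slerp([0,1],R.concatenate([r,r2]))(.5)),(x2+[0,0,.15],r2),(x2,r2)])
        if e2<.01: print("    az",az,round(w2,3),round(e2,3),q2)
E
timeout 500 python3 s1.py
```

```text
45 0 0 grasp err 0.117 0.117 [-0.94  0.78  0.36  1.83  0.36  0.23 -2.47] 0
45 0 1 grasp err 0.0 0.0 [-0.3   0.9  -0.48  2.19  2.48  0.86 -1.14] 1
    az 150 0.135 0.0 [ 0.66  1.28 -0.36  0.79 -0.01  1.81  0.97]
    az 120 0.0 0.0 [ 0.93  1.21 -0.65  1.1  -0.01  1.43  0.54]
    az 90 0.0 0.0 [ 1.15  1.14 -0.77  1.46 -0.08  0.93  0.23]
    az 60 0.0 0.0 [ 1.37  1.17 -1.03  1.81  0.37  0.36 -0.51]
    az 0 0.0 0.0 [ 0.91  0.91 -0.7   2.21  2.62  0.77  2.29]
    az -60 0.0 0.0 [ 0.38  0.93 -0.48  1.82  1.51  1.14  2.06]
    az -90 0.0 0.0 [ 0.36  1.05 -0.51  1.47  1.16  1.43  2.02]
    az -120 0.0 0.0 [ 0.39  1.18 -0.52  1.1   0.91  1.71  1.88]
    az -150 0.112 0.0 [ 0.15  1.28  0.41  0.79 -0.03  1.81  2.02]
45 30 0 grasp err 0.138 0.138 [ 0.42  1.13 -1.02  1.86  0.99  0.23 -2.37] 5
45 30 1 grasp err 0.002 0.0 [ 0.33  1.31 -1.07  2.24  2.8   0.91 -1.01] 5
    az 150 0.117 0.0 [ 0.69  1.29 -0.47  0.79  0.07  1.81  0.93]
    az 120 0.0 0.0 [ 1.06  1.35 -1.06  1.1   0.36  1.47  0.3 ]
    az 90 0.0 0.0 [ 1.27  1.28 -1.08  1.46  0.31  0.96 -0.06]
    az 60 0.0 0.0 [ 1.43  1.28 -1.19  1.82  0
[... 6968 characters left out ...]
az 0 0.02 0.0 [ 0.1   1.2   0.37  2.32  3.08  1.62 -2.03]
    az -60 0.0 0.0 [-0.38  1.19  0.46  1.78  1.29  0.93 -1.34]
    az -90 0.0 0.0 [-0.21  1.27  0.35  1.3   0.81  1.4  -0.98]
    az -120 0.0 0.0 [-0.17  1.58  0.96  0.74  0.03  1.87 -0.61]
15 -30 1 grasp err 0.0 0.0 [-0.53  0.94 -0.45  1.66  1.17  1.06  0.18] 67
    az 120 0.0 0.0 [ 0.99  1.59 -0.98  0.74 -0.02  1.87  0.44]
    az 90 0.0 0.0 [ 1.15  1.33 -0.58  1.3  -0.6   1.29  0.68]
    az 0 0.02 0.0 [ 0.56  1.15 -0.18  2.32  3.17  1.63  1.67]
    az -60 0.0 0.0 [ 0.09  1.14 -0.25  1.78  1.66  1.51  1.74]
    az -90 0.0 0.0 [ 0.14  1.27 -0.31  1.3   1.28  1.78  1.94]
    az -120 0.009 0.0 [-0.11  1.52  0.69  0.74  0.25  1.89  2.41]
```

Emit:
move_arm(series=[0, 0, 0, 0, 0, -8.5, 0, 0, 0, 0, 0, -8.5, 0, 0, 0, 0, 0, -8.5, 0, 0, 0, 0, 0, -8.5, 0, 0, 0, 0, 0, -8.5, 0, 0, 0, 0, 0, -8.5, 0, 0, 0, 0, 0, -8.5, 0, 0, 0, 0, 0, -8.5, 0, 0, 0, 0, 0, -8.5, 0, 0, 0, 0, 0, -8.5, 0, 0, 0, 0, 0, -8.5, 0, 0, 0, 0, 0, -8.5, 0, 0, 0, 0, 0, -8.5, 0, 0, 0, 0, 0, -8.5, 0, 0, 0, 0, 0, -8.5, 0, 0, 0, 0, 0, -8.5, 0, 0, 0, 0, 0, -8.5, 0, 0, 0, 0, 0, -8.5, 0, 0, 0, 0, 0, -8.5, 0, 0, 0, 0, 0, -8.5])

```text
t: 7.3
position: [0.5871, 0.1978, 0.3481]
orientation: [2.534, -0.076, 1.618]
wrist_force: [-0.4, -0.3, 0.5]
finger_gap: 0.0856
```

```bash
python3 log.py; cat > delta.py <<'E'
from ik import *
def delta(x,r):
    "tool-frame shift mm and rotvec deg from the measured pose to (x,r)"
    o=get_obs(); R0=R.from_euler("xyz",o["orientation"])
    print("t",o["t"],"shift mm",np.round(R0.inv().apply(np.array(x)-o["position"])*1000,1),"turn deg",np.round(np.degrees((R0.inv()*r).as_rotvec()),1))
E
python3 - <<'E'
from delta import *
r=tool(11.5,45,1); g=np.array([.605,.2895,.042])+r.apply([0,0,.017])
delta(g-r.apply([0,0,.12]),r); delta(g,r)
E
```

```text
7.3 [-0.056   0.1782 -0.5415  1.976   0.672   0.5311  0.5257] [0.5871 0.1978 0.3481] [ 2.5336 -0.0764  1.6182] [-0.3506 -0.2541  0.4864] 0.08558194667032298
t 7.3 shift mm [  61.6 -177.2  167.5] turn deg [-9.8  2.3 -9.5]
t 7.3 shift mm [  68.1 -157.3  285.6] turn deg [-9.8  2.3 -9.5]
```

Emit:
move_arm(series=[10, -30, 10, -4.9, 1.1, -4.7, 10, -30, 10, -4.9, 1.1, -4.8, 10, -30, 10, 0, 0, 0, 0, 0, 0, 0, 0, 0])

```text
t: 7.7
position: [0.5539, 0.2126, 0.2939]
orientation: [2.432, -0.027, 1.677]
wrist_force: [0.4, 0.1, 0.2]
finger_gap: 0.0855
```

```bash
python3 log.py; python3 - <<'E'
from delta import *
r=tool(11.5,45,1); g=np.array([.605,.2895,.042])+r.apply([0,0,.017])
delta(g-r.apply([0,0,.12]),r)
E
```

```text
7.7 [-0.254   0.1896 -0.4387  2.18    1.2666  0.4316 -0.0907] [0.5539 0.2126 0.2939] [ 2.4317 -0.0275  1.6769] [0.4493 0.0656 0.1593] 0.0854784451596939
t 7.7 shift mm [  59.3 -128.1  128.3] turn deg [-4.2  2.5 -5. ]
```

Emit:
move_arm(series=[10, -21, 21, -0.8, 0.4, -0.9, 10, -21, 21, -0.8, 0.4, -0.9, 10, -21, 21, -0.8, 0.4, -0.9, 10, -21, 21, -0.8, 0.4, -0.9, 10, -21, 21, -0.8, 0.4, -0.9, 9, -21, 20, -0.4, 0.4, -0.6, 0, 0, 0, 0, 0, 0])

```text
t: 8.4
position: [0.5402, 0.2677, 0.1237]
orientation: [2.36, 0.006, 1.764]
wrist_force: [0.5, 0.6, 1.2]
finger_gap: 0.0852
```

```bash
python3 log.py; python3 - <<'E'
from delta import *
r=tool(11.5,45,1); g=np.array([.605,.2895,.042])+r.apply([0,0,.017])
delta(g-r.apply([0,0,.12]),r); delta(g,r)
im,_=viewer.read_camera("side"); cv2.imwrite("pics/side1.png",cv2.resize(im[100:340,120:440,::-1],(800,600)))
E
```

```text
8.4 [-0.3633  0.6074 -0.5189  2.323   2.1657  0.7936 -1.0016] [0.5402 0.2677 0.1237] [2.3605 0.0057 1.7636] [0.4905 0.5714 1.2173] 0.0852039628534032
t 8.4 shift mm [ 8.4 -9.8  2.7] turn deg [-0.2  0.5 -0.1]
t 8.4 shift mm [  9.6  -9.3 122.7] turn deg [-0.2  0.5 -0.1]
```

View pics/side1.png

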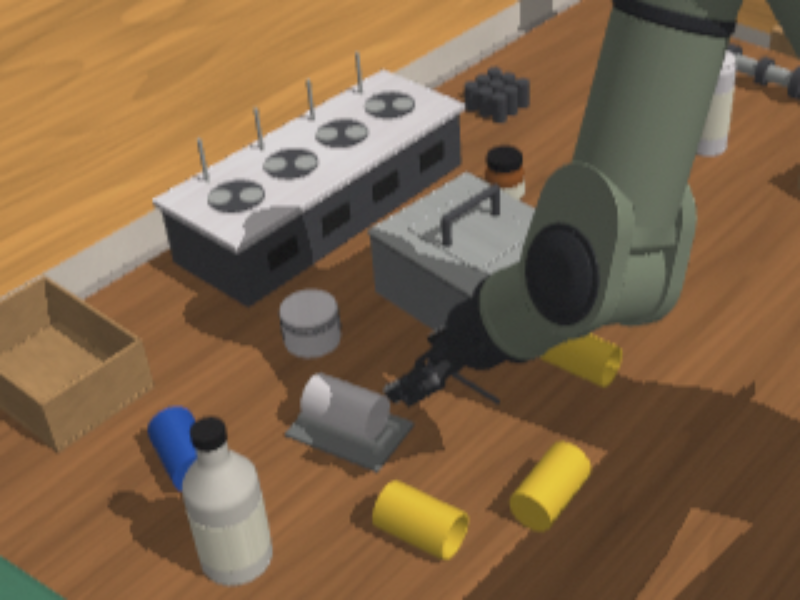

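The gripper is behind the cup's closed end at (400,390), pointing forward and down, with nothing in its path. Moving in.

Emit:
move_arm(series=[9, -9, 3, 0, 0.4, 0, 0, 0, 24, 0, 0, 0, 0, 0, 24, 0, 0, 0, 0, 0, 24, 0, 0, 0, 0, 0, 24, 0, 0, 0, 0, 0, 12, 0, 0, 0, 0, 0, 12, 0, 0, 0, 0, 0, 0, 0, 0, 0])

```text
t: 9.25
position: [0.6192, 0.2926, 0.0343]
orientation: [2.354, -0.001, 1.767]
wrist_force: [0.3, 0.3, 0.2]
finger_gap: 0.0855
```

```bash
python3 log.py; python3 - <<'E'
from delta import *
r=tool(11.5,45,1); g=np.array([.605,.2895,.042])+r.apply([0,0,.017]); delta(g,r)
im,_=viewer.read_camera("top"); a=im[160:250,210:300,::-1]
im,_=viewer.read_camera("side"); b=im[225:315,215:305,::-1]
cv2.imwrite("pics/c2.png",np.hstack([cv2.resize(x,(400,400),interpolation=cv2.INTER_CUBIC) for x in(a,b)]))
E
```

```text
9.25 [-0.3309  0.8614 -0.4684  2.1315  2.3354  0.8292 -1.0143] [0.6192 0.2926 0.0343] [ 2.3542 -0.0014  1.7673] [0.3402 0.292  0.1847] 0.08547905322764564
t 9.25 shift mm [-0.2 -4.9  1.3] turn deg [ 0.1  0.1 -0.2]
```

View pics/c2.png

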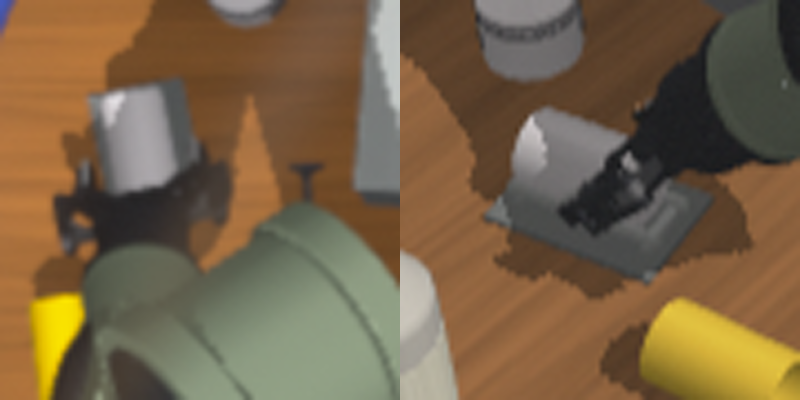

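The fingers straddle the cup on both sides. I'll close and then check the opening.

Emit:
move_arm(series=[0, -4, 1, 0, 0, 0, 0, 0, 0, 0, 0, 0, 0, 0, 0, 0, 0, 0])

```text
t: 9.65
position: [0.6162, 0.2924, 0.0307]
orientation: [2.355, -0.001, 1.768]
wrist_force: [-0.0, -0.3, -0.2]
finger_gap: 0.0853
```

Emit:
move_arm(series=[0, 0, 0, 0, 0, 0, 0, 0, 0, 0, 0, 0, 0, 0, 0, 0, 0, 0, 0, 0, 0, 0, 0, 0, 0, 0, 0, 0, 0, 0, 0, 0, 0, 0, 0, 0, 0, 0, 0, 0, 0, 0, 0, 0, 0, 0, 0, 0, 0, 0, 0, 0, 0, 0, 0, 0, 0, 0, 0, 0], gripper=1)

```text
t: 10.65
position: [0.6167, 0.2928, 0.0311]
orientation: [2.354, -0.002, 1.769]
wrist_force: [-0.8, 2.2, 4.8]
finger_gap: 0.053
```

Emit:
move_arm(series=[0, 4, -4, 0, 0, 0, 0, 7, -7, 0, 0, 0, 0, 14, -14, 0, 0, 0, 0, 18, -18, 0, 0, 0, 0, 18, -18, 0, 0, 0, 0, 18, -18, 0, 0, 0, 0, 18, -18, 0, 0, 0, 0, 18, -18, 0, 0, 0, 0, 18, -18, 0, 0, 0, 0, 18, -18, 0, 0, 0, 0, 18, -18, 0, 0, 0, 0, 8, -8, 0, 0, 0, 0, 0, 0, 0, 0, 0])

```text
t: 11.95
position: [0.6163, 0.2921, 0.2836]
orientation: [2.352, -0.003, 1.768]
wrist_force: [0.5, -0.1, -2.4]
finger_gap: 0.0528
```

```bash
python3 log.py; python3 fit.py; cat > s2.py <<'E'
from plan import *
np.set_printoptions(precision=2,suppress=True)
o=get_obs(); q=o["q"].copy(); x=o["position"]; r=R.from_euler("xyz",o["orientation"])
for az in(120,90,60,-60,-90):
    r2=tool(-28.6+az+180,-45,1); x2=np.array([.597,-.325,.071])+r2.apply([0,0,.017])
    top=x2+[0,0,.17]
    rv=(r.inv()*r2).as_rotvec(); print(az,"rotvec deg",np.degrees(rv), "mag",np.degrees(np.linalg.norm(rv)))
    N=30; Z=[(x,r)]
    # arc about base, constant turn
    a0,a1=np.arctan2(x[1],x[0]),np.arctan2(top[1],top[0]); R0,R1=np.hypot(*x[:2]),np.hypot(*top[:2])
    for i in range(1,N+1):
        t=i/N; a=a0+(a1-a0)*t; rr=R0+(R1-R0)*t; h=x[2]+(top[2]-x[2])*t+.05*np.sin(np.pi*t)
        Z.append((np.array([rr*np.cos(a),rr*np.sin(a),h]),r*R.from_rotvec(rv*t)))
    qq,w,e=track(q.copy(),Z); q3,w3,e3=track(qq.copy(),[Z[-1],(x2,r2)])
    print("  err",round(w,3),round(w3,3),qq,q3)
    low=min((X+Rr.apply([0,.0,-.017])+Rr.apply([0,.707*.057,.707*.057])*1)[2] for X,Rr in Z); print("  mouth low",round(low,3))
    if az==int(__import__("sys").argv[1]):
        for (X0,A),(X1,B) in zip(Z[:-1],Z[1:]): print(np.round(A.inv().apply(X1-X0)*1000).astype(int).tolist(),end=" ")
        print(np.degrees(rv)/N)
E
python3 s2.py 90
```

```text
11.95 [-0.4387  0.3373 -0.3131  2.0557  1.5304  0.4471 -0.2805] [0.6163 0.2921 0.2836] [ 2.3516 -0.0031  1.768 ] [ 0.5262 -0.0778 -2.4184] 0.052806715922391674
0.001062535689742308 (-1, -1, -1, -1) [ 3.1820e-01  5.3480e-01  4.2520e-01  3.3320e-01 -8.1800e-02  3.0732e+00
 -2.3000e-03  6.0000e-04]
0.22901458890321774 (-1, 1, -1, -1) [-0.1461  0.684   0.1731  0.1877  0.3582  3.0608  0.2514  0.1804]
0.8212569797457827 (-1, -1, -1, 1) [ 3.1470e-01  5.3380e-01  4.2040e-01  3.3260e-01 -8.7700e-02 -2.5453e+00
  2.7000e-03  2.1000e-03]
120 rotvec deg [ 64.35  -0.39 108.21] mag 125.89591297415586
  err 0.0 0.0 [ 0.94  1.01 -0.66  1.06 -0.11  1.63  0.48] [ 0.93  1.19 -0.61  1.11 -0.05  1.43  0.58]
  mouth low 0.184
90 rotvec deg [ 45.5   -0.41 137.8 ] mag 145.1189284919718
  err 0.0 0.0 [ 1.15  0.88 -0.76  1.41 -0.24  1.15  0.19] [ 1.12  1.1  -0.7   1.46 -0.18  0.95  0.32]
  mouth low 0.184
[-20, 6, 1] [-20, 7, 0] [-20, 8, 0] [-19, 9, -1] [-19, 10, -1] [-18, 11, -2] [-18, 11, -2] [-17, 12, -2] [-16, 13, -3] [-16, 13, -3] [-15, 14, -3] [-15, 14, -4] [-14, 15, -4] [-14, 15, -4] [-13, 16, -4] [-12, 16, -5] [-12, 17, -5] [-11, 17, -5] [-10, 18, -5] [-10, 18, -5] [-9, 19, -6] [-8, 19, -6] [-7, 19, -6] [-7, 20, -7] [-6, 20, -7] [-5, 20, -7] [-4, 20, -8] [-3, 20, -8] [-2, 20, -9] [-1, 20, -9] [ 1.52 -0.01  4.59]
60 rotvec deg [ 20.48  -0.42 164.46] mag 165.73008807816575
  err 0.0 0.0 [ 1.35  0.8  -0.96  1.75 -0.2   0.6  -0.2 ] [ 1.3   1.07 -0.87  1.8  -0.12  0.37 -0.07]
  mouth low 0.184
-60 rotvec deg [ 74.     0.04 -87.67] mag 114.72496083774593
  err 0.0 0.0 [ 0.48  0.66 -0.59  1.75  1.29  1.22  2.42] [ 0.41  0.92 -0.49  1.8   1.51  1.14  2.12]
  mouth low 0.184
-90 rotvec deg [ 84.01  -0.06 -55.37] mag 100.61662487063701
  err 0.0 0.0 [ 0.41  0.82 -0.55  1.41  1.06  1.58  2.25] [ 0.38  1.04 -0.49  1.46  1.15  1.42  2.06]
  mouth low 0.184
```

Emit:
move_arm(series=[-20, 6, 0, 1.5, 0, 4.6, -20, 7, 0, 1.5, 0, 4.6, -20, 8, 0, 1.5, 0, 4.6, -19, 9, -1, 1.5, 0, 4.6, -19, 10, -1, 1.5, 0, 4.6, -18, 11, -2, 1.5, 0, 4.6, -18, 11, -2, 1.5, 0, 4.6, -17, 12, -2, 1.5, 0, 4.6, -16, 13, -3, 1.5, 0, 4.6, -16, 13, -3, 1.5, 0, 4.6, -15, 14, -3, 1.5, 0, 4.6, -15, 14, -4, 1.5, 0, 4.6, -14, 15, -4, 1.5, 0, 4.6, -14, 15, -4, 1.5, 0, 4.6, -13, 16, -4, 1.5, 0, 4.6])

```text
t: 13.45
position: [0.6786, -0.0138, 0.3022]
orientation: [-3.14, -0.519, 0.627]
wrist_force: [-0.1, -0.1, -1.5]
finger_gap: 0.0534
```

```bash
python3 log.py
```

```text
13.45 [ 0.6369  0.4735 -0.7584  1.7188  0.0326  0.6357  0.6127] [ 0.6786 -0.0138  0.3022] [-3.1398 -0.5186  0.6275] [-0.1152 -0.1059 -1.5126] 0.05340098995119869
```

Emit:
move_arm(series=[-12, 16, -5, 1.5, 0, 4.6, -12, 17, -5, 1.5, 0, 4.6, -11, 17, -5, 1.5, 0, 4.6, -10, 18, -5, 1.5, 0, 4.6, -10, 18, -5, 1.5, 0, 4.6, -9, 19, -6, 1.5, 0, 4.6, -8, 19, -6, 1.5, 0, 4.6, -7, 19, -6, 1.5, 0, 4.6, -7, 20, -7, 1.5, 0, 4.6, -6, 20, -7, 1.5, 0, 4.6, -5, 20, -7, 1.5, 0, 4.6, -4, 20, -8, 1.5, 0, 4.6, -3, 20, -8, 1.5, 0, 4.6, -2, 20, -9, 1.5, 0, 4.6, -1, 20, -9, 1.5, 0, 4.6, 0, 0, 0, 0, 0, 0, 0, 0, 0, 0, 0, 0])

```text
t: 15.15
position: [0.5994, -0.3126, 0.2243]
orientation: [-2.357, -0.002, -0.505]
wrist_force: [0.7, 0.1, -2.0]
finger_gap: 0.0532
```

```bash
python3 log.py; cat > s3.py <<'E'
from delta import *
o=get_obs(); r=R.from_euler("xyz",o["orientation"]); m=r.apply([0,.707,.707]); print("axis down?",m, "tilt deg",np.degrees(np.arccos(-m[2])))
r2=tool(-28.6+90+180,-45,1); x2=np.array([.597,-.325,.071])+r2.apply([0,0,.017]); delta(x2+[0,0,.13],r2)
for n in("top","side"):
    im,d=viewer.read_camera(n); P=cloud(n,d)
    for mm in models.masks_of(n,"cup")[:6]:
        Q=cloud(n,d,mm["pixels"]); c=np.median(Q,0)
        if c[1]<-.2: print(n,mm["conf"],c,Q.min(0),Q.max(0))
    for k in("cup_mouth","cup","peg_tip","peg_seat"):
        print(n,k,[(round(a["conf"],2),np.round(a["point"])) for a in models.mark_of(n,k)[:6]])
    r_,c_=[int(v) for v in proj(n,[.597,-.325,.15])]
    cv2.imwrite(f"pics/{n}_p{int(o['t']*100)}.png",cv2.resize(im[max(r_-75,0):r_+75,c_-75:c_+75,::-1],(400,400),interpolation=cv2.INTER_CUBIC))
    print(n,r_,c_)
a,b=[cv2.imread(f"pics/{n}_p{int(o['t']*100)}.png") for n in("top","side")]; cv2.imwrite(f"pics/both{int(o['t']*100)}.png",np.hstack([a,b])); print(int(o['t']*100))
E
python3 s3.py
```

```text
15.15 [ 1.0715  0.825  -0.5964  1.4132 -0.3927  1.1287  0.3068] [ 0.5994 -0.3126  0.2243] [-2.3572 -0.0023 -0.5055] [ 0.7255  0.1231 -2.0383] 0.05320791204118547
axis down? [ 0.00150969 -0.00192906 -0.99984599] tilt deg 1.0055892052929833
t 15.15 shift mm [ 3.7 24.9 25. ] turn deg [ 0.1 -0.3 -0.2]
top 0.83 [ 0.58854636 -0.31803738  0.26549894] [ 0.56483279 -0.34820667  0.18483086] [ 0.61632868 -0.29539754  0.2741239 ]
top 0.49 [ 0.38328172 -0.51141499  0.05998779] [ 0.32793614 -0.58054815 -0.00997445] [ 0.43552289 -0.46531309  0.07185506]
top cup_mouth [(0.89, array([244., 312.])), (0.87, array([159., 206.])), (0.86, array([255., 227.])), (0.82, array([262., 268.])), (0.76, array([189., 409.]))]
top cup [(0.91, array([229., 309.])), (0.8, array([191., 411.])), (0.77, array([262., 257.])), (0.69, array([238., 225.])), (0.57, array([166., 204.])), (0.52, array([194., 402.]))]
top peg_tip [(0.8, array([193., 404.]))]
top peg_seat [(0.84, array([197., 403.]))]
top 191 407
side 0.63 [ 0.58783211 -0.30028135  0.23757146] [ 0.56585778 -0.34416684  0.18011381] [ 0.6156403  -0.28820562  0.27479097]
side cup_mouth [(0.98, array([268., 188.])), (0.79, array([311., 303.])), (0.73, array([244., 363.])), (0.7, array([285., 349.])), (0.69, array([140., 380.])), (0.45, array([179., 320.]))]
side cup [(0.92, array([292., 342.])), (0.86, array([126., 384.])), (0.6, array([240., 355.])), (0.57, array([305., 290.])), (0.57, array([278., 190.]))]
side peg_tip [(0.98, array([164., 378.]))]
side peg_seat [(0.62, array([179., 381.]))]
side 145 382
1515
```

Emit:
move_arm(series=[4, 0, 0, 0, 0, 0, 3, 0, 0, 0, 0, 0, 0, 14, 14, 0, 0, 0, 0, 14, 14, 0, 0, 0, 0, 14, 14, 0, 0, 0, 0, 7, 7, 0, 0, 0, 0, 0, 0, 0, 0, 0])

```text
t: 16.45
position: [0.606, -0.3154, 0.1542]
orientation: [-2.355, -0.002, -0.505]
wrist_force: [0.3, 0.2, -1.5]
finger_gap: 0.0536
```

```bash
python3 s3.py
```

```text
axis down? [ 2.03470615e-03 -1.93523272e-04 -9.99846900e-01] tilt deg 1.0026085853399842
t 16.45 shift mm [ -3.3 -24.1 -25.1] turn deg [-0.  -0.3 -0.1]
top 0.56 [ 0.5969361  -0.32046662  0.19496416] [ 0.57036132 -0.38472005  0.0013961 ] [ 0.66117532 -0.29842576  0.20513547]
top cup_mouth [(0.91, array([252., 228.])), (0.83, array([260., 269.])), (0.75, array([244., 309.])), (0.59, array([159., 207.])), (0.49, array([190., 408.]))]
top cup [(0.81, array([166., 201.])), (0.69, array([237., 224.])), (0.6, array([260., 258.]))]
top peg_tip [(0.65, array([194., 404.]))]
top peg_seat [(0.59, array([194., 410.])), (0.5, array([195., 402.]))]
top 191 407
side 0.66 [ 0.59302715 -0.30581294  0.17222749] [ 5.67050634e-01 -6.42912093e-01 -5.04170800e-05] [ 0.80705119 -0.29297227  0.20381335]
side cup_mouth [(0.95, array([246., 367.])), (0.87, array([282., 349.])), (0.73, array([159., 380.])), (0.69, array([312., 306.])), (0.56, array([269., 186.]))]
side cup [(0.75, array([280., 193.])), (0.65, array([242., 351.])), (0.63, array([142., 381.])), (0.62, array([306., 288.])), (0.59, array([291., 338.]))]
side peg_tip [(0.76, array([162., 380.]))]
side peg_seat [(0.8, array([177., 377.]))]
side 145 382
1645
```

```bash
ls pics/both*; cp $(ls -t pics/both*|head -1) pics/pegview.png
```

```text
pics/both1515.png
pics/both1645.png
```

View pics/pegview.png

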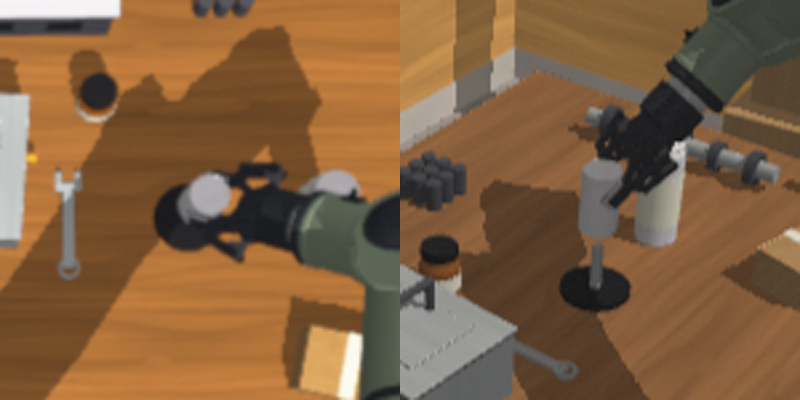

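The cup hangs mouth down right above the peg: in the side half the cup's foot is at (598,235) and the peg at (597,250). The can stands near the tool, so I'll measure its clearance before lowering.

```bash
python3 - <<'E'
from h import *
np.set_printoptions(precision=3,suppress=True)
for n in("top","side"):
    d=np.load(n+"0.npy"); P=cloud(n,d); Q=P[(P[:,0]>.5)&(P[:,0]<.75)&(P[:,1]<-.38)&(P[:,1]>-.62)&(P[:,2]>.03)&(P[:,2]<.25)]
    T=Q[Q[:,2]>.14]; print(n,T.mean(0),T.min(0),T.max(0))
    c=(T[:,:2].min(0)+T[:,:2].max(0))/2; v=c-[.597,-.325]; u=np.array([-.479,-.878]); print("along",v@u,"lateral",abs(v[0]*u[1]-v[1]*u[0]))
E
```

```text
top [ 0.605 -0.502  0.158] [ 0.575 -0.535  0.141] [ 0.636 -0.473  0.172]
along 0.15302714185457536 lateral 0.09356748979285738
side [ 0.603 -0.494  0.156] [ 0.575 -0.533  0.141] [ 0.636 -0.467  0.167]
along 0.1495700719458202 lateral 0.09111993207269876
```

Emit:
move_arm(series=[0, 10, 10, 0, 0, 0, 0, 10, 10, 0, 0, 0, 0, 10, 10, 0, 0, 0, 0, 10, 10, 0, 0, 0, 0, 10, 10, 0, 0, 0, 0, 8, 8, 0, 0, 0, 0, 0, 0, 0, 0, 0])

```text
t: 17.75
position: [0.6064, -0.3157, 0.0723]
orientation: [-2.356, -0.002, -0.505]
wrist_force: [0.3, 0.3, -1.3]
finger_gap: 0.0528
```

Emit:
move_arm(series=[0, 2, 2, 0, 0, 0, 0, 2, 2, 0, 0, 0, 0, 1, 1, 0, 0, 0, 0, 0, 0, 0, 0, 0, 0, 0, 0, 0, 0, 0])

```text
t: 18.25
position: [0.6071, -0.3162, 0.0676]
orientation: [-2.356, -0.005, -0.505]
wrist_force: [0.4, 0.2, -2.4]
finger_gap: 0.0534
```

Emit:
move_arm(series=[0, 1, 1, 0, 0, 0, 0, 1, 1, 0, 0, 0, 0, 1, 1, 0, 0, 0, 0, 1, 1, 0, 0, 0, 0, 0, 0, 0, 0, 0])

```text
t: 18.75
position: [0.607, -0.3161, 0.0614]
orientation: [-2.356, -0.004, -0.505]
wrist_force: [0.2, -0.8, -1.4]
finger_gap: 0.0529
```

Emit:
move_arm(series=[0, 0.7, 0.7, 0, 0, 0, 0, 0.7, 0.7, 0, 0, 0, 0, 0, 0, 0, 0, 0])

```text
t: 19.05
position: [0.6074, -0.3159, 0.0606]
orientation: [-2.355, -0.005, -0.504]
wrist_force: [-2.9, 0.6, 8.2]
finger_gap: 0.0536
```

Emit:
move_arm(series=[0, 0.7, 0.7, 0, 0, 0, 0, 0, 0, 0, 0, 0])

```text
t: 19.25
position: [0.6076, -0.3158, 0.0605]
orientation: [-2.354, -0.005, -0.504]
wrist_force: [-6.0, 0.6, 17.4]
finger_gap: 0.053
```

Emit:
move_arm(series=[0, -0.7, -0.7, 0, 0, 0, 0, 0, 0, 0, 0, 0])

```text
t: 19.45
position: [0.6074, -0.3159, 0.0606]
orientation: [-2.355, -0.005, -0.504]
wrist_force: [-2.2, 0.8, 7.8]
finger_gap: 0.0535
```

Emit:
move_arm(series=[0, 0, 0, 0, 0, 0, 0, 0, 0, 0, 0, 0, 0, 0, 0, 0, 0, 0, 0, 0, 0, 0, 0, 0, 0, 0, 0, 0, 0, 0, 0, 0, 0, 0, 0, 0, 0, 0, 0, 0, 0, 0], gripper=0)

```text
t: 20.15
position: [0.6071, -0.3162, 0.0597]
orientation: [-2.356, -0.005, -0.505]
wrist_force: [-0.2, 0.9, 1.0]
finger_gap: 0.0852
```

```bash
python3 s3.py | grep -v cup_mouth; cp $(ls -t pics/both*|head -1) pics/pegview2.png
```

```text
axis down? [ 0.00413707 -0.00249529 -0.99983732] tilt deg 1.0335133604425888
t 20.15 shift mm [ -4.  -91.  -91.9] turn deg [ 0.  -0.4 -0. ]
top 0.61 [ 0.59539991 -0.32025818  0.10040884] [ 0.57321417 -0.35433141  0.01445084] [ 0.62595932 -0.29884826  0.11446755]
top cup [(0.83, array([232., 306.])), (0.82, array([262., 255.])), (0.75, array([238., 221.])), (0.65, array([164., 202.])), (0.47, array([198., 402.]))]
top peg_tip [(0.69, array([192., 405.])), (0.66, array([192., 243.]))]
top peg_seat [(0.45, array([196., 403.])), (0.28, array([176., 314.]))]
top 191 407
side 0.69 [ 0.59228619 -0.30732361  0.07511835] [ 0.57190954 -0.35293399  0.01165314] [ 0.62892164 -0.29233266  0.10932114]
side cup [(0.82, array([307., 290.])), (0.78, array([294., 340.])), (0.7, array([178., 377.])), (0.61, array([241., 354.])), (0.6, array([167., 379.])), (0.6, array([278., 193.]))]
side peg_tip [(0.77, array([162., 380.])), (0.6, array([272., 258.])), (0.34, array([235., 239.]))]
side peg_seat [(0.49, array([180., 378.]))]
side 145 382
2014
```

View pics/pegview2.png

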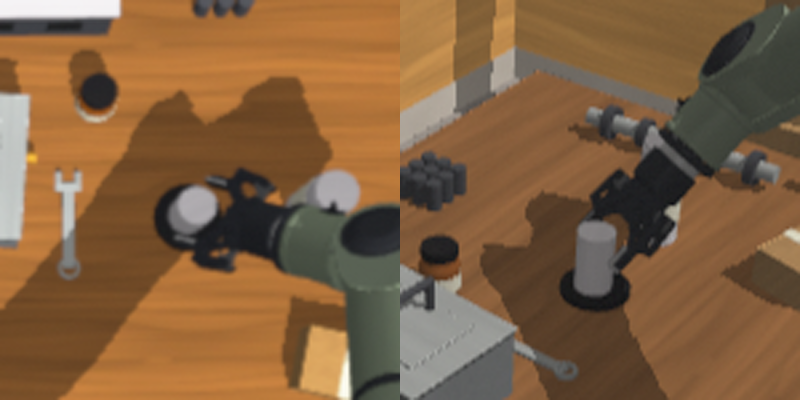

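The cup is standing on the disc over the peg with its top at z≈0.10 m, and the gripper is open. Now I'll back straight out along the tool axis and work out the way to the handle.

Emit:
move_arm(series=[0, 0, -10, 0, 0, 0, 0, 0, -25, 0, 0, 0, 0, 0, -35, 0, 0, 0, 0, 0, -40, 0, 0, 0, 0, -20, -30, 0, 0, 0, 0, -30, -30, 0, 0, 0, 0, -30, -30, 0, 0, 0, 0, 0, 0, 0, 0, 0])

```text
t: 21.55
position: [0.5665, -0.3913, 0.2644]
orientation: [-2.359, -0.013, -0.506]
wrist_force: [0.2, -0.4, -0.3]
finger_gap: 0.0854
```

```bash
python3 log.py; cat > s4.py <<'E'
from plan import *
np.set_printoptions(precision=2,suppress=True)
o=get_obs(); q=o["q"].copy(); x=o["position"]; r=R.from_euler("xyz",o["orientation"])
r2=R.from_euler("xyz",[np.pi,0,np.radians(-4.5)]); x2=np.array([.664,.004,.131]); top=x2+[0,0,.12]
rv=(r.inv()*r2).as_rotvec(); N=14; Z=[(x+(top-x)*i/N+[0,0,.03*np.sin(np.pi*i/N)],r*R.from_rotvec(rv*i/N)) for i in range(N+1)]
qq,w,e=track(q.copy(),Z); q3,w3,_=track(qq.copy(),[Z[-1],(x2,r2),(x2+[0,0,.03],r2)]); print(w,w3,qq,q3,np.degrees(rv)/N)
for (X0,A),(X1,B) in zip(Z[:-1],Z[1:]): print(np.round(A.inv().apply(X1-X0)*1000).astype(int).tolist(),end=" ")
E
python3 s4.py
```

```text
21.55 [ 1.1396  0.8331 -0.5689  1.2642 -0.3702  1.3093  0.3285] [ 0.5665 -0.3913  0.2644] [-2.3586 -0.0128 -0.5055] [ 0.201  -0.4175 -0.2596] 0.08541322777251109
6.936431320255542e-09 2.3124922696743304e-09 [ 0.17  0.59 -0.42  1.46  0.25  1.14 -0.35] [ 0.15  0.68 -0.39  1.55  0.29  0.97 -0.39] [-3.14 -0.73 -1.64]
[-8, -24, 16] [-7, -25, 15] [-6, -25, 14] [-5, -26, 13] [-4, -26, 13] [-3, -26, 13] [-2, -26, 13] [-2, -26, 13] [-1, -26, 13] [0, -27, 12] [1, -27, 12] [2, -27, 11] [3, -28, 11] [4, -28, 9]
```

Emit:
move_arm(series=[-8, -24, 16, -3.1, -0.7, -1.6, -7, -25, 15, -3.1, -0.7, -1.6, -6, -25, 14, -3.1, -0.7, -1.6, -5, -26, 13, -3.1, -0.7, -1.6, -4, -26, 13, -3.1, -0.7, -1.6, -3, -26, 13, -3.1, -0.7, -1.7, -2, -26, 13, -3.1, -0.7, -1.7, -2, -26, 13, -3.1, -0.7, -1.7, -1, -26, 13, -3.1, -0.8, -1.7, 0, -27, 12, -3.2, -0.8, -1.7, 1, -27, 12, -3.2, -0.8, -1.7, 2, -27, 11, -3.2, -0.8, -1.6, 3, -28, 11, -3.2, -0.8, -1.6, 4, -28, 9, -3.2, -0.8, -1.6, 0, 0, 0, 0, 0, 0, 0, 0, 0, 0, 0, 0])

```text
t: 23.15
position: [0.6617, 0.0069, 0.2459]
orientation: [-3.135, 0.008, -0.075]
wrist_force: [-0.2, -0.2, 0.9]
finger_gap: 0.0856
```

```bash
python3 log.py; cat > s5.py <<'E'
from delta import *
delta([.664,.004,.131],R.from_euler("xyz",[np.pi,0,np.radians(-4.5)]))
np.set_printoptions(precision=4,suppress=True)
for n in("side","top"):
    im,d=viewer.read_camera(n); P=cloud(n,d)
    H=P[(abs(P[:,0]-.664)<.04)&(abs(P[:,1])<.07)&(P[:,2]>.14)&(P[:,2]<.163)]
    if len(H): print(n,len(H),H.mean(0),H.min(0),H.max(0))
    L=P[(abs(P[:,0]-.667)<.15)&(abs(P[:,1])<.13)&(abs(P[:,2]-.106)<.004)]
    if len(L)>50: print(" lid",cv2.minAreaRect((L[:,:2]*1000).astype(np.float32)),np.median(L[:,2]))
    r_,c_=[int(v) for v in proj(n,[.664,.004,.17])]
    cv2.imwrite(f"pics/l_{n}.png",cv2.resize(im[r_-60:r_+60,c_-60:c_+60,::-1],(400,400),interpolation=cv2.INTER_CUBIC))
cv2.imwrite(f"pics/lid{int(get_obs()['t']*100)}.png",np.hstack([cv2.imread(f"pics/l_{n}.png") for n in("top","side")])); print(int(get_obs()['t']*100))
E
python3 s5.py
```

```text
23.15 [ 0.1654  0.5994 -0.4182  1.4549  0.2448  1.1462 -0.3654] [0.6617 0.0069 0.2459] [-3.1349  0.008  -0.0751] [-0.2118 -0.1737  0.932 ] 0.08557429977812592
t 23.15 shift mm [  3.5   3.5 114.9] turn deg [-0.4  0.5  0.2]
side 111 [0.6626 0.0082 0.1528] [ 0.6523 -0.0434  0.1402] [0.6729 0.0575 0.1598]
 lid ((665.38671875, 4.8717041015625), (190.3238525390625, 212.20664978027344), 85.34563446044922) 0.10715194424579666
top 5 [0.6649 0.0501 0.1547] [0.6606 0.0472 0.1491] [0.6722 0.051  0.1607]
 lid ((662.6242065429688, 3.1859893798828125), (185.03927612304688, 204.78927612304688), 85.32566833496094) 0.10648802188579443
2325
```

Emit:
move_arm(series=[2, 2, 0, -0.4, 0.5, 0.2, 1, 1, 15, 0, 0, 0, 0, 0, 25, 0, 0, 0, 0, 0, 30, 0, 0, 0, 0, 0, 25, 0, 0, 0, 0, 0, 15, 0, 0, 0, 0, 0, 5, 0, 0, 0, 0, 0, 0, 0, 0, 0])

```text
t: 24.05
position: [0.6645, 0.0024, 0.1307]
orientation: [3.141, -0.001, -0.081]
wrist_force: [0.4, 0.1, 0.5]
finger_gap: 0.0855
```

```bash
python3 log.py; python3 s5.py;  cp $(ls -t pics/lid*|head -1) pics/lidv.png
```

```text
24.05 [ 0.1487  0.7167 -0.3833  1.5571  0.3126  0.9284 -0.4184] [0.6645 0.0024 0.1307] [ 3.1411 -0.0006 -0.0808] [0.3625 0.0646 0.5053] 0.08548340101230614
t 24.05 shift mm [-0.7 -1.6 -0.3] turn deg [ 0.  -0.  -0.1]
side 93 [0.6634 0.016  0.1538] [ 0.6245 -0.043   0.1408] [0.7039 0.0584 0.1626]
 lid ((665.7059936523438, 4.219642639160156), (189.52723693847656, 212.4711456298828), 85.43363952636719) 0.10707236060257419
top 3 [0.6632 0.0499 0.1475] [0.661  0.0473 0.1422] [0.6655 0.0513 0.1519]
 lid ((662.592529296875, 3.3332748413085938), (185.56480407714844, 205.48641967773438), 85.41571044921875) 0.10623754675939368
2415
```

View pics/lidv.png

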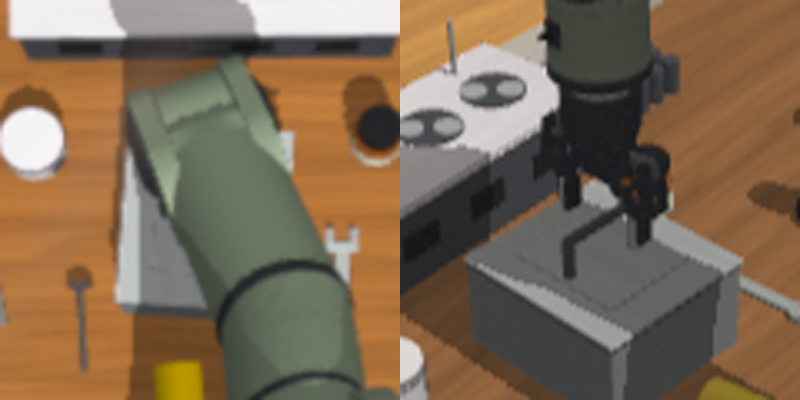

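In the side half the fingers straddle the handle bar near its middle at (615,210), with the tips clear of the lid. Closing.

Emit:
move_arm(series=[0, -2, 0, 0, 0, 0, 0, 0, 0, 0, 0, 0])

```text
t: 24.35
position: [0.6651, 0.005, 0.1318]
orientation: [3.141, -0.002, -0.08]
wrist_force: [0.2, -0.0, -0.3]
finger_gap: 0.0853
```

Emit:
move_arm(series=[0, 0, 0, 0, 0, 0, 0, 0, 0, 0, 0, 0, 0, 0, 0, 0, 0, 0, 0, 0, 0, 0, 0, 0, 0, 0, 0, 0, 0, 0, 0, 0, 0, 0, 0, 0, 0, 0, 0, 0, 0, 0, 0, 0, 0, 0, 0, 0, 0, 0, 0, 0, 0, 0, 0, 0, 0, 0, 0, 0, 0, 0, 0, 0, 0, 0, 0, 0, 0, 0, 0, 0], gripper=1)

```text
t: 25.55
position: [0.665, 0.0046, 0.1311]
orientation: [3.141, -0.001, -0.08]
wrist_force: [2.7, -0.8, 5.0]
finger_gap: 0.0098
```

Emit:
move_arm(series=[0, 0, -0.3, 0, 0, 0, 0, 0, -0.3, 0, 0, 0, 0, 0, -0.4, 0, 0, 0, 0, 0, 0, 0, 0, 0])

```text
t: 25.95
position: [0.6647, 0.0046, 0.1312]
orientation: [3.141, -0.001, -0.08]
wrist_force: [5.9, -0.2, -6.4]
finger_gap: 0.0101
```

Emit:
move_arm(series=[0, 0, -0.3, 0, 0, 0, 0, 0, -0.3, 0, 0, 0, 0, 0, -0.4, 0, 0, 0, 0, 0, 0, 0, 0, 0])

```text
t: 26.35
position: [0.6643, 0.0046, 0.1319]
orientation: [3.141, 0.0, -0.08]
wrist_force: [6.6, 0.4, -8.7]
finger_gap: 0.0103
```

Emit:
move_arm(series=[0.3, 0, -0.3, 0, 0, 0, 0.2, 0, -0.3, 0, 0, 0, 0, 0, -0.3, 0, 0, 0, 0, 0, 0, 0, 0, 0])

```text
t: 26.75
position: [0.6643, 0.0045, 0.133]
orientation: [3.141, 0.001, -0.08]
wrist_force: [-0.2, 1.0, -15.8]
finger_gap: 0.01
```

Emit:
move_arm(series=[0, 0, -0.3, 0, 0, 0, 0, 0, -0.3, 0, 0, 0, 0, 0, -0.3, 0, 0, 0, 0, 0, 0, 0, 0, 0])

```text
t: 27.15
position: [0.6651, 0.0046, 0.1347]
orientation: [3.141, -0.001, -0.08]
wrist_force: [-2.4, -0.1, -14.3]
finger_gap: 0.0099
```

Emit:
move_arm(series=[0, 0, -0.3, 0, 0, 0, 0, 0, -0.3, 0, 0, 0, 0, 0, -0.3, 0, 0, 0, 0, 0, 0, 0, 0, 0])

```text
t: 27.55
position: [0.6653, 0.0046, 0.1357]
orientation: [3.141, -0.001, -0.08]
wrist_force: [-0.6, 0.5, -14.2]
finger_gap: 0.0101
```

Emit:
move_arm(series=[0, 0, -0.4, 0, 0, 0, 0, 0, -0.4, 0, 0, 0, 0, 0, -0.4, 0, 0, 0, 0, 0, -0.4, 0, 0, 0, 0, 0, -0.4, 0, 0, 0, 0, 0, 0, 0, 0, 0])

```text
t: 28.15
position: [0.6659, 0.0043, 0.1383]
orientation: [3.141, -0.003, -0.081]
wrist_force: [2.9, -3.1, -3.9]
finger_gap: 0.01
```

Emit:
move_arm(series=[0, 0, -0.4, 0, 0, 0, 0, 0, -0.4, 0, 0, 0, 0, 0, -0.4, 0, 0, 0, 0, 0, -0.4, 0, 0, 0, 0, 0, -0.4, 0, 0, 0, 0, 0, -0.4, 0, 0, 0, 0, 0, -0.4, 0, 0, 0, 0, 0, -0.4, 0, 0, 0, 0, 0, 0, 0, 0, 0])

```text
t: 29.05
position: [0.6648, 0.0049, 0.1407]
orientation: [3.141, 0.0, -0.08]
wrist_force: [-0.5, 0.3, -4.5]
finger_gap: 0.0099
```

```bash
python3 - <<'E'
from h import *
for n in("side","top"):
    im,d=viewer.read_camera(n); P=cloud(n,d)
    L=P[(abs(P[:,0]-.665)<.09)&(abs(P[:,1]-.004)<.09)&(abs(P[:,2]-.113)<.012)]
    A=np.c_[L[:,:2]-[.665,.004],np.ones(len(L))]; c=np.linalg.lstsq(A,L[:,2],rcond=None)[0]; print(n,len(L),"slopes deg",np.degrees(c[:2]),"z",c[2],np.median(L[:,2]))
E
```

```text
side 1574 slopes deg [-0.14882637 -0.65510745] z 0.11763648199031458 0.11760484129924054
top 545 slopes deg [-0.29630485 -0.33620311] z 0.11697505964466018 0.11698332985112558
```

Emit:
move_arm(series=[0, 0, -1, 0, 0, 0, 0, 0, -1.5, 0, 0, 0, 0, 0, -2, 0, 0, 0, 0, 0, -2, 0, 0, 0, 0, 0, -2, 0, 0, 0, 0, 0, -2, 0, 0, 0, 0, 0, -2, 0, 0, 0, 0, 0, -2, 0, 0, 0, 0, 0, -2, 0, 0, 0, 0, 0, -2, 0, 0, 0, 0, 0, -1.5, 0, 0, 0, 0, 0, -1, 0, 0, 0, 0, 0, 0, 0, 0, 0, 0, 0, 0, 0, 0, 0, 0, 0, 0, 0, 0, 0])

```text
t: 30.65
position: [0.6651, 0.0046, 0.1617]
orientation: [3.141, -0.001, -0.08]
wrist_force: [-0.1, 1.5, -6.2]
finger_gap: 0.0102
```

```bash
python3 - <<'E'
from h import *
np.set_printoptions(precision=4,suppress=True)
ims=[]
for n in("side","top"):
    im,d=viewer.read_camera(n); P=cloud(n,d)
    L=P[(abs(P[:,0]-.665)<.12)&(abs(P[:,1]-.004)<.11)&(abs(P[:,2]-.137)<.012)]
    A=np.c_[L[:,:2]-[.665,.004],np.ones(len(L))]; c=np.linalg.lstsq(A,L[:,2],rcond=None)[0]; print(n,len(L),"slopes deg",np.degrees(c[:2]),"z",c[2],np.median(L[:,2]),cv2.minAreaRect((L[:,:2]*1000).astype(np.float32)))
    C=P[(abs(P[:,0]-.597)<.05)&(abs(P[:,1]+.322)<.05)&(P[:,2]>.085)&(P[:,2]<.12)]; 
    if len(C): print(" cup top",C.min(0),C.max(0),np.median(C[:,2]))
    if n=="side": ims.append(im[110:290,200:440,::-1])
cv2.imwrite("pics/final.png",cv2.resize(ims[0],(800,600),interpolation=cv2.INTER_CUBIC))
E
```

```text
side 1965 slopes deg [ 0.0784 -0.2835] z 0.13846881970231378 0.1383492672660518 ((664.3345947265625, 5.167655944824219), (191.0535125732422, 210.28201293945312), 85.79698944091797)
 cup top [ 0.5737 -0.3532  0.0852] [ 0.6285 -0.2926  0.1097] 0.10159625037332376
top 710 slopes deg [ 0.0351 -0.0836] z 0.13804606658640145 0.13763211653172147 ((661.6065063476562, 3.2321548461914062), (186.06097412109375, 204.35157775878906), 85.7496109008789)
 cup top [ 0.5741 -0.353   0.0863] [ 0.6266 -0.2994  0.1115] 0.1027365743752765
```

View pics/final.png

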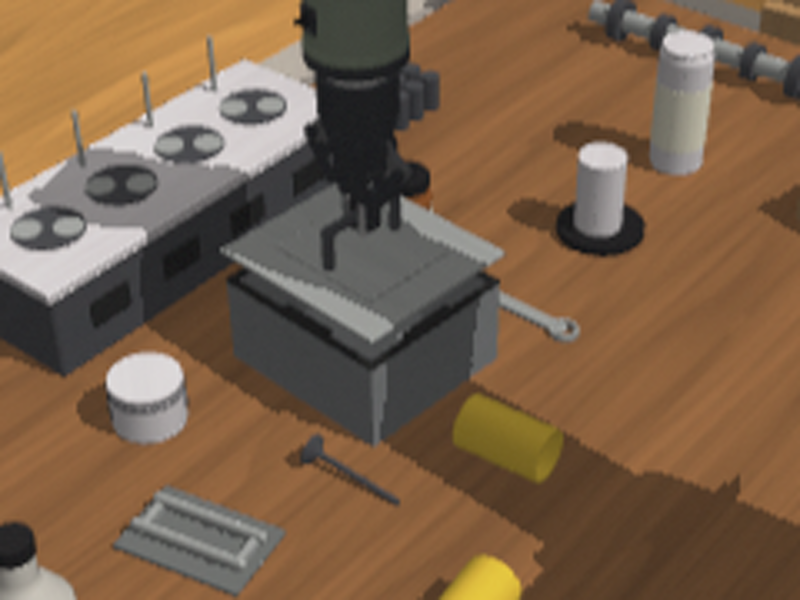

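The lid is level and about 31 mm above the rim, straight over the tub, with its handle still gripped at (370,215). The cup stands upside down on the stand at (600,190), and nothing else has moved. Handing in.

```bash
python3 -c "
from h import *
print(ctrl.sign_off(),get_obs()['t'])"
```

```text
the job is handed in; nothing more can be done
the job is handed in; nothing more can be done
```

The job is done and handed in at about 31 s of the 72 s allowed.

**Cup:** I took the aluminium cup from the cradle, turned it mouth down and lowered it over the drying peg. I stopped when the rim touched the stand, at a peak of about 17 N, eased off and let go. The last check shows it upright on the disc with its top at about 0.102 m, as it should be with the rim seated.

**Lid:** I eased it off its seal in steps of 0.3 to 0.4 mm, with a pull of about 16 N. It is held by its handle about 31 mm above the rim. The cameras show it level to within 0.3° and not shifted sideways beyond 1–3 mm, which is within their accuracy. The force reading then was about the weight of the lid, about 6 N.

**Things that did not quite match:**
- The fingers read about 10 mm on the 12 mm handle bar, but the grip did not slip.
- The cup touched down about 3 mm higher than I had worked out.
- I took "3 cm clear" as measured from the plate's underside, so the lid's collar hangs about 2 cm above the rim.

In the last picture nothing else on the bench appears to have moved. I checked that by eye and did not measure it.

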